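# Wring the setting block onto the corker's reference foot

### The job

Tip up the wooden tub's lid by its grip bar with the opposite edge still resting on the rim, then lift it off and lay it flat, right way up, in the middle of the cork mat. Take the thicker of the two steel blocks out of the tub and wring it onto the steel foot of the marble plate: start it flat on the foot but hanging well out over one edge (a good 15 mm or more), then slide it across, face on face without lifting or setting it straight down on top, until it covers the foot edge to edge, and let go. Leave the thinner block in the tub and do not disturb the bottles, glass, jar, tin and tools standing around.

Things in the scene. Friction and masses are not known exactly. Their poses are not given: they have to be found in the camera images.
- tub: Fixed open wooden tub, outside 122 (x) x 152 (y) x 42 mm high, walls and floor 6 mm thick, so inside 110 x 140 x 36 mm deep. Origin at the centre of its underside on the table; z up. It stands left or right of the robot's centre line, and the marble plate on the other side. The two steel blocks lie in it end to end along its y axis, their long sides roughly along y; which of them is at +y varies.
- lid: Loose wooden lid resting on the tub's rim, panel 130 (x) x 160 (y) x 8 mm, with a 5 mm deep locating lip below it (104 x 134 mm outside, 3 mm play all round inside the tub). Origin at the centre of the panel's underside, which lies on the rim 42 mm above the tub's origin; z up, axes roughly along the tub's. 0.11 to 0.22 kg. On the mat it stands on its lip: origin 5 mm above the mat's top.
- lid_grip (a point): Point on the lid's only handle, a dark upright wooden bar 14 (x) x 50 (y) x 28 mm high standing on the panel; the bar is centred at x = -45 mm, y = 0 of the lid (near the long edge on the robot's side), its foot 8 mm and top 36 mm above the lid's origin. This point is on the bar's centre line, 31 mm above the lid's origin.
- lid_heel (a point): Middle of the lid's long edge opposite the grip bar, at its underside: x = +65 mm of the lid. This edge stays on the rim while the lid is tipped up.
- mat: Fixed flat cork mat 150 (x) x 180 (y) x 3 mm lying on the table near the middle, farther from the robot, clear; the lid is laid here. Origin at the centre of its underside.
- thick_block: Loose ground-steel block 30 (x) x 60 (y) x 28 mm high, origin at the centre of its underside (on the tub's floor, 6 mm above the table); about 0.3 to 0.5 kg. The one to wring on.
- thin_block: Loose ground-steel block 30 (x) x 60 (y) x 14 mm high, origin at the centre of its underside. Stays in the tub.
- plate: Fixed white marble plate 110 (x) x 215 (y) x 20 mm high, origin at the centre of its underside on the table. Bolted on its middle is the steel foot, a block 30 (x) x 60 (y) x 25 mm high, sides along the plate's axes, its top face 45 mm above the table. The jar stands on the plate near one end of the foot (+y or -y, it varies) and the flat tin near the other.
- foot_top (a point): Centre of the foot's top face, axes along the plate's. The wrung block's underside centre comes here, its 60 mm side along the foot's 60 mm side (either way round).
- jar: Loose closed glass jar, 56 mm diameter, 70 mm high, standing on the marble plate about 74 mm from the foot's centre beyond one end of the foot; it stands higher than the foot's top face, so a block cannot overhang there. Origin at the centre of its underside.
- tin: Loose flat round aluminium tin, 56 mm diameter, 15 mm high, standing on the marble plate about 74 mm from the foot's centre beyond the other end of the foot; its top is 10 mm lower than the foot's top face. Origin at the centre of its underside.
- half_bottle: Loose standing half bottle, 62 mm diameter, 240 mm high, between tub and plate near the robot. Origin at the centre of its underside.
- bottle: Loose standing wine bottle, 74 mm diameter, 300 mm high, far left or far right. Origin at the centre of its underside.
- glass: Loose standing stemmed glass, 74 mm diameter, 185 mm high, far left or far right. Origin at the centre of its underside.
- brush: Loose brush about 200 mm long lying at the left or right side.
- wrench: Loose wrench about 180 mm long lying at the left or right side.
Things that resemble listed ones, but are neither listed nor needed, are in the scene too. Leave any pink or yellow look-alike of the lid alone.

How it is judged:
On the way, in this order (a step that is already met when the one before it is completed fails the run):
1. the lid is tipped up by at least 0.2 rad (11 degrees) with its far edge still down at the tub's rim (angle between lid's own z axis and vertical above 0.2 rad and z of lid_heel in the frame of tub below 0.052 m and horizontal distance between lid and tub below 0.04 m), for 0.1 s.
2. the lid lies flat and right way up on the cork mat, centred within 50 mm (horizontal distance between lid and mat below 0.05 m and angle between lid's own z axis and vertical below 0.06 rad and height (world z) of lid below 0.014 m), for 0.2 s.
3. the thick block lies flat in contact on the foot, 15 to 50 mm short of its place (horizontal distance between thick_block and foot_top between 0.015 and 0.05 m and z of thick_block in the frame of foot_top between -0.002 and 0.002 m and angle between thick_block's own z axis and vertical below 0.06 rad and contact force between thick_block and plate above 0.5 N), for 0.1 s.
At the end, for the whole second after the job is handed in: The thick block lies flat on the steel foot, at rest and released, its edges flush with the foot's within 4 mm each way and 0.09 rad (5 degrees); the lid lies flat, right way up and at rest on the cork mat, its centre within 50 mm of the mat's; the thin block is still in the tub (all of step 2 and x of thick_block in the frame of foot_top between -0.004 and 0.004 m and y of thick_block in the frame of foot_top between -0.004 and 0.004 m and z of thick_block in the frame of foot_top between -0.002 and 0.002 m and angle between the y axis of thick_block and the y axis of foot_top, either way round below 0.09 rad and angle between thick_block's own z axis and vertical below 0.04 rad and linear speed of each of thick_block, lid below 0.01 m/s and horizontal distance between thin_block and tub below 0.075 m and height (world z) of thin_block below 0.03 m); the robot touches nothing.
It fails at once if the thick block is over its place on the foot (within 12 mm) but lifted off its face by more than 3 mm: it must come in by sliding (horizontal distance between thick_block and foot_top below 0.012 m and z of thick_block in the frame of foot_top between 0.003 and 0.1 m).
It fails at once if the thin block is taken out of the tub (distance between thin_block and tub above 0.09 m).
It fails at once if a bystander (jar, tin, bottle, half bottle, glass, brush or wrench) is moved more than 20 mm (distance of any of jar, tin, half_bottle, bottle, glass, brush, wrench from where it was at the start of the episode above 0.02 m).
It also fails if it takes over 64 s, if anything falls off the work surface, if the arm or the gripper's body presses on something with over 40 N, if the wrist force passes 120 N, or if a joint passes its speed limit or range.

### The arm

A 6-joint arm with a two-finger parallel gripper is mounted at the origin on the work surface. World frame = base frame: x ahead of the robot, y to its left, z up, the work surface at z = 0. Lengths are in m, angles in rad, forces in N, time in s.
With the tool pointing down it reaches from about 0.35 to 0.875 m from the base axis. Payload 4.2 kg.
Tool frame: the origin (TCP) lies midway between the tips of the shut fingers; the grasp point (between the pads) lies bot.pinch_z behind it (bot.pinch_z is the distance from the TCP to the grasp point, in m); z points along the fingers, y is the line along which they close (so a half turn about z gives the same grasp; the last joint's range is limited). The gripper opens to 87 mm and grips with 3 to 60 N. Pads are 19 mm wide; open, the fingers measure 117 mm over their backs; the gripper's body (75 mm by 190 mm) begins 51 mm behind the grasp point.
Start: joints at [1.46, 0.385, 0.008, 0, -1.194, -0.259], TCP at [0.226, 0.583, 0.223] pointing down, gripper open.
Joint ranges: [-3.14, 3.14], [-1.21, 2.06], [-1.07, 1.41], [-3.16, 2.05], [-2.99, -0.16], [-3.1, 3.1]. Speed limits (rad/s): [2.79, 2.79, 3.14, 3.14, 3.14, 3.14].

### API

Orientations are given as a rotation vector (axis times angle).
In Python, from cell import bot gives the robot as it stands.
- The arm moves only by the tool arm_command, never from a script. Its argument "commands" is a list of rows, each an object of numbers: "claw": the closure, from 0 (fully open) to 1 (shut); "tx", "ty", "tz": the shift along the tool's x, y, z in cm; "spin": the turn about the tool's z in degrees. A call has 1 to 20 rows; each row shifts and turns the commanded pose from where the row before left it, along the tool's axes as they then stand; what a row does not reach is not made up. A row lasts 1/8 s, in which the tool goes at most 62.5 mm and 10.7 degrees, less where a joint would pass 70% of its speed; a pose out of reach is approached as far as the arm can. A call with a gripper value outside its range is refused whole. The fingers move at their own pace and stop on an object; "newtons" is the grip in N (left out, the last holds). Time passes only in rows, so rows that do not move let the fingers close. It gives the time, the measured TCP pose, the force, the opening and the grip force at its end, in the units of the state.
- bot.get_state(): the state, without advancing time (a new reading comes with each control period).
- bot.get_image(name): name is "side" or "top" or "wrist"; returns a dict with "frame" (384x512x3 uint8, red, green, blue), "fovy" (degrees; the focal length in pixels is half the picture's height over the tangent of half this angle, whatever the lens; pixels are square), "cx", "cy" (the principal point, pixels), "R" (3x3) and "t" (3): a world point X has camera coordinates R X + t. Camera axes: x right, y down, z forward; pixel columns grow to the right and rows downward; lengths in m; the calibration is good to about 2 mm. A picture is of the moment at which its call begins. There is no depth.
- bot.finish_job(): hands the job in; it is judged then, once.
The state is a dict: "t": time; "joint_positions": joint angles; "dq": joint speeds; "tau": joint torques, N m; "tool_pos": TCP position; "eef_rot": TCP orientation; "wrist_force": force on the tool from outside, world axes, zero at the start; "moment": the same for the moment, N m; "grip_width": finger opening in m; "grip_force": force on a finger pad.
Only numpy, scipy, OpenCV 4.12 (cv2) and the standard library are available. Lean on these libraries where they do the work, as an engineer would, in place of code of your own. Each camera call takes 0.05 s, during which the arm holds its last target. There are 200 camera calls.

## Working session

There is one attempt and no reset: what is moved stays moved. The work goes in short steps, Python scripts to look and compute and a tool call to move; the robot and the scene stay as the last step left them, time stands still between calls to the robot, and variables do not carry over. Pictures are saved under pics/ and viewed, at most 10 in all, crops included, and the job is handed in when it is done.

Besides the shell and the picture viewer there is one more tool, called after "Request:" as name(argument=value, ...), one argument or row to a line, values as JSON. arm_command: Moves the arm, as the interface text tells. Its arguments: {"type":"object","properties":{"commands":{"type":"array"},"newtons":{"type":"number"}},"required":["commands"]}

```bash
mkdir -p pics
cat > h.py <<'E'
import numpy as np, cv2
from cell import bot
from scipy.spatial.transform import Rotation as Ro
def grab(n):
    d=bot.get_image(n); return d
def save(d,f): cv2.imwrite('pics/'+f,cv2.cvtColor(np.ascontiguousarray(d['frame']),cv2.COLOR_RGB2BGR))
def cast(d,u,v,z):
    f=d['frame'].shape[0]/2/np.tan(np.radians(d['fovy'])/2)
    R=np.array(d['R']);t=np.array(d['t'])
    c=-R.T@t; r=R.T@np.array([(u-d['cx'])/f,(v-d['cy'])/f,1.])
    return c+r*(z-c[2])/r[2]
def proj(d,X):
    f=d['frame'].shape[0]/2/np.tan(np.radians(d['fovy'])/2)
    p=np.array(d['R'])@np.array(X)+np.array(d['t']); return p[0]/p[2]*f+d['cx'],p[1]/p[2]*f+d['cy']
E
python3 - <<'E'
from h import *
t=grab('top');s=grab('side')
import pickle;pickle.dump((t,s),open('a.pkl','wb'))
im=np.hstack([t['frame'],s['frame']]); 
save(t,'t.png');save(s,'s.png')
print(bot.pinch_z,bot.get_state())
for d in(t,s):print(d['fovy'],-np.array(d['R']).T@d['t'],np.round(d['R'],2).tolist())
E
```

```text
0.0187 {'t': 0.1, 'joint_positions': array([ 1.45961327e+00,  3.85480811e-01,  6.79463749e-03, -4.52514614e-04,
       -1.19400339e+00, -2.58589454e-01]), 'dq': array([-0.00045097, -0.0029915 ,  0.00342276,  0.00130477,  0.00071643,
        0.00011882]), 'tau': array([-8.67133463e-05, -3.91687346e+01,  1.87936360e+01,  4.23185259e+00,
        1.34744402e-02, -7.56224472e-05]), 'tool_pos': array([0.22566972, 0.58227032, 0.22157828]), 'eef_rot': array([ 3.08611645e+00, -5.77438569e-01, -4.39648223e-04]), 'wrist_force': array([-0.08941575,  0.5690459 , -0.98276737]), 'moment': array([-0.06781039, -0.02435997, -0.0067078 ]), 'grip_force': 0.0, 'grip_width': 0.08705178124725028}
45.79824914513034 [2.59233788e-01 8.08173226e-04 1.58766140e+00] [[-0.01, -1.0, -0.0], [-0.99, 0.01, -0.17], [0.17, -0.0, -0.99]]
53.88241089221869 [ 0.46058908 -0.86505825  0.73368207] [[1.0, -0.06, -0.0], [-0.04, -0.61, -0.79], [0.04, 0.79, -0.61]]
```

View pics/t.png

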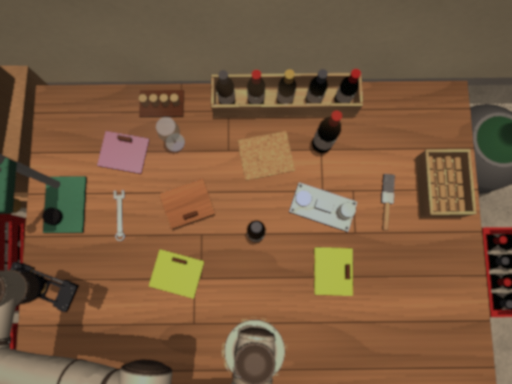

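View pics/s.png

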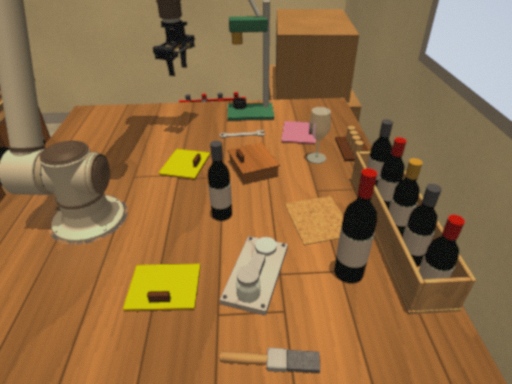

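Top view: lid at px (188,204), plate at (323,206) with the jar at its −y end (seen in the side view at (249,285)), mat at (266,155), half bottle at (256,230). The orange lid sits on the tub, and the pink and yellow ones are decoys.

```bash
cat > m.py <<'E'
from h import *
import pickle
t,s=pickle.load(open('a.pkl','rb'))
hsv=cv2.cvtColor(t['frame'],cv2.COLOR_RGB2HSV)
for p in [(180,198),(266,155),(325,200),(300,187),(190,215),(230,190),(322,209)]: print(p,t['frame'][p[1],p[0]],hsv[p[1],p[0]])
def rect(m,box,z,name):
    k=np.zeros(m.shape,np.uint8);x0,y0,x1,y1=box;k[y0:y1,x0:x1]=m[y0:y1,x0:x1]*255
    cs=cv2.findContours(k,0,2)[0];c=max(cs,key=cv2.contourArea)
    P=np.array([cast(t,u,v,z)[:2] for u,v in c[:,0]],np.float32)
    r=cv2.minAreaRect(P);print(name,np.round(r[0],4),np.round(r[1],4),round(r[2],1))
H,S,V=[hsv[...,i].astype(int) for i in range(3)]
rect((S<60)&(V>140),(280,170,365,240),.02,'plate')
rect((V>165)&(S<150),(230,125,300,185),.003,'mat')
rect((H<11)&(S>120)&(V>90),(155,172,222,236),.05,'lid')
c=t['frame'][120:245,150:370];c=cv2.resize(c,None,fx=3.6,fy=3.6,interpolation=2);save({'frame':c},'c.png')
E
python3 m.py
```

```text
(180, 198) [163  99  62] [ 11 158 163]
(266, 155) [171 133  86] [ 17 127 171]
(325, 200) [175 182 176] [ 64  10 182]
(300, 187) [149 152 142] [ 39  17 152]
(190, 215) [86 48 29] [ 10 169  86]
(230, 190) [142  94  61] [ 12 145 142]
(322, 209) [138 141 139] [ 70   5 141]
plate [ 0.4814 -0.2485] [0.2173 0.1109] 70.7
mat [ 0.6721 -0.0454] [0.1622 0.2498] 2.8
lid [0.4563 0.2148] [0.0108 0.0423] 26.3
```

View pics/c.png

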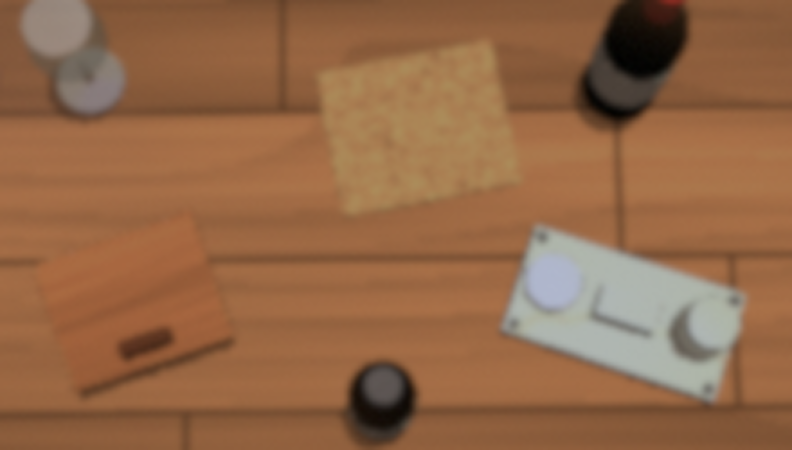

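The crop gives lid-top corners (38,265), (190,213), (234,338), (83,390), mat corners (320,73), (490,40), (521,181), (345,215), the bar at (146,340), the tin at the plate's +y end and the jar at its −y end.

Run:
```python
from h import *
import pickle
t,s=pickle.load(open('a.pkl','rb'))
def P(l,z): return np.array([cast(t,150+u/3.6,120+v/3.6,z)[:2] for u,v in l],np.float32)
for n,l,z in [('lid',[(38,265),(190,213),(234,338),(83,390)],.05),('mat',[(320,73),(490,40),(521,181),(345,215)],.003)]:
    p=P(l,z);print(n,p.mean(0),cv2.minAreaRect(p)[1:])
    d=p[0]-p[1]+p[3]-p[2]; print('yaw',np.degrees(np.arctan2(d[1],d[0]))-90)
print('bar',P([(146,338)],.078),'tcp yaw')
x=bot.get_state()
print(Ro.from_rotvec(x['eef_rot']).as_matrix().round(3))
w=grab('wrist');C=-np.array(w['R']).T@w['t'];print(C,np.round(w['R'],3).tolist(),w['fovy'])
```

```text
lid [0.49139535 0.21877745] ((0.12840044498443604, 0.1540631800889969), 18.671518325805664)
yaw 18.600784
mat [ 0.6708927  -0.05434781] ((0.1481255441904068, 0.17774322628974915), 10.565643310546875)
yaw 10.578064
bar [[0.45232373 0.20537643]] tcp yaw
[[ 0.932 -0.362 -0.001]
 [-0.362 -0.932 -0.002]
 [ 0.     0.002 -1.   ]]
[0.29274889 0.55607473 0.38352627] [[-0.362, -0.932, 0.002], [-0.898, 0.35, 0.267], [-0.249, 0.094, -0.964]] 60.999545131144146
```

Request:
arm_command(
  commands=[
    {"tx": 3.45,"ty": 2.7},
    {"tx": 3.45,"ty": 2.7},
    {"tx": 3.45,"ty": 2.7},
    {"tx": 3.45,"ty": 2.7},
    {"tx": 3.45,"ty": 2.7},
    {"tx": 3.45,"ty": 2.7},
    {"tx": 3.45,"ty": 2.7},
    {"tx": 3.45,"ty": 2.7},
    {"tx": 3.45,"ty": 2.7},
    {"tx": 3.45,"ty": 2.7},
    {"spin": -10},
    {"spin": -10},
    {"spin": -10},
    {"spin": -10},
    {},
    {},
  ],
  newtons=15,
)

```text
validation failed for argument at $.co...
```

```bash
cat >> h.py <<'E'
def go(x,y,z,yaw):
    "tool-frame cm (after spin) and spin deg to reach TCP x,y,z with tool x at world yaw"
    s=bot.get_state();M=Ro.from_rotvec(s['eef_rot']).as_matrix();y0=np.degrees(np.arctan2(M[1,0],M[0,0]))
    a=np.radians(yaw);d=np.array([x,y,z])-s['tool_pos']
    print('pos',s['tool_pos'].round(4),'yaw',round(y0,2),'spin',round(y0-yaw,2),'tx,ty,tz cm',np.round(100*np.array([d[0]*np.cos(a)+d[1]*np.sin(a),d[0]*np.sin(a)-d[1]*np.cos(a),-d[2]]),2),'w',s['grip_width'])
E
python3 - <<'E'
from h import *
d=grab('wrist');save(d,'w1.png')
import pickle;pickle.dump(d,open('w1.pkl','wb'))
go(.45,.205,.0543,18.6)
E
```

```text
pos [0.2257 0.5824 0.2219] yaw -21.19 spin -39.79 tx,ty,tz cm [ 9.22 42.93 16.76] w 0.08721579714069362
```

View pics/w1.png

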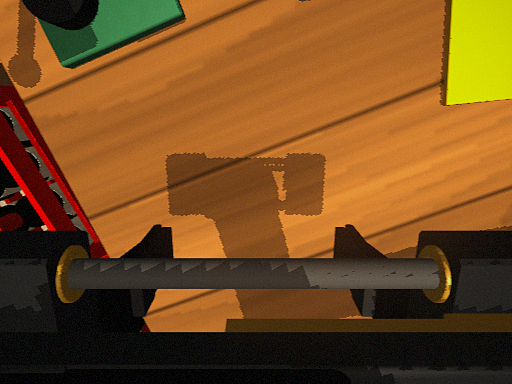

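The call was refused, so the arm has not moved and the wrist picture only shows the starting place. I'll retry with every key given in each row.

Request:
arm_command(
  commands=[
    {"claw": 0,"tx": 3.45,"ty": 2.7,"tz": 0,"spin": 0},
    {"claw": 0,"tx": 3.45,"ty": 2.7,"tz": 0,"spin": 0},
    {"claw": 0,"tx": 3.45,"ty": 2.7,"tz": 0,"spin": 0},
    {"claw": 0,"tx": 3.45,"ty": 2.7,"tz": 0,"spin": 0},
    {"claw": 0,"tx": 3.45,"ty": 2.7,"tz": 0,"spin": 0},
    {"claw": 0,"tx": 3.45,"ty": 2.7,"tz": 0,"spin": 0},
    {"claw": 0,"tx": 3.45,"ty": 2.7,"tz": 0,"spin": 0},
    {"claw": 0,"tx": 3.45,"ty": 2.7,"tz": 0,"spin": 0},
    {"claw": 0,"tx": 3.45,"ty": 2.7,"tz": 0,"spin": 0},
    {"claw": 0,"tx": 3.45,"ty": 2.7,"tz": 0,"spin": 0},
    {"claw": 0,"tx": 0,"ty": 0,"tz": 0,"spin": -10},
    {"claw": 0,"tx": 0,"ty": 0,"tz": 0,"spin": -10},
    {"claw": 0,"tx": 0,"ty": 0,"tz": 0,"spin": -10},
    {"claw": 0,"tx": 0,"ty": 0,"tz": 0,"spin": -10},
    {"claw": 0,"tx": 0,"ty": 0,"tz": 0,"spin": 0},
  ],
  newtons=15,
)

```text
t: 2.08
tool_pos: [0.4498, 0.2062, 0.2224]
eef_rot: [3.1, 0.51, -0.0]
wrist_force: [-0.4, -0.2, 0.4]
grip_width: 0.0872
grip_force: 0.0
```

Run:
```python
from h import *
d=grab('wrist');save(d,'w2.png')
import pickle;pickle.dump(d,open('w2.pkl','wb'))
go(.45,.205,.0543,18.6)
print(proj(d,(.45,.205,.078)))
```

```text
pos [0.4498 0.2062 0.2224] yaw 18.64 spin 0.04 tx,ty,tz cm [-0.02  0.12 16.81] w 0.08712479614032231
(np.float64(254.3692279074745), np.float64(180.74555167806832))
```

View pics/w2.png

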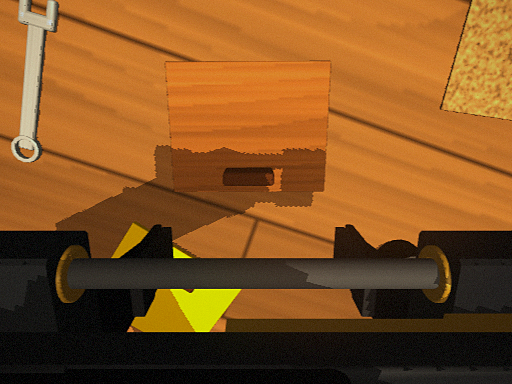

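Run:
```python
from h import *
import pickle;d=pickle.load(open('w2.pkl','rb'))
print(d['frame'][158:200:2,240].tolist()); print(d['frame'][180,214:284:3].tolist())
for p in [(248,177),(248,179)]:print(cast(d,*p,.078))
for p in [(166,62),(330,62)]:print(cast(d,*p,.05))
```

```text
[[129, 62, 19], [118, 60, 19], [127, 65, 22], [129, 66, 16], [120, 59, 21], [39, 23, 5], [48, 20, 1], [54, 22, 9], [68, 36, 11], [74, 32, 13], [76, 34, 8], [70, 28, 13], [72, 33, 11], [61, 37, 12], [124, 64, 29], [111, 58, 18], [120, 61, 23], [127, 75, 26], [126, 72, 26], [121, 69, 27], [123, 71, 25]]
[[121, 61, 21], [115, 57, 17], [123, 65, 22], [65, 29, 11], [67, 31, 16], [79, 40, 20], [74, 38, 18], [70, 32, 14], [67, 34, 10], [71, 34, 16], [73, 35, 16], [71, 32, 15], [70, 33, 11], [74, 37, 14], [73, 38, 5], [71, 34, 12], [72, 32, 12], [70, 35, 14], [98, 52, 21], [90, 44, 20], [161, 82, 21], [200, 104, 31], [159, 81, 27], [117, 58, 19]]
[0.45154252 0.21199151 0.078     ]
[0.44967168 0.21136819 0.078     ]
[0.52725817 0.32040585 0.05      ]
[0.57749864 0.17163678 0.05      ]
```

Request:
arm_command(
  commands=[
    {"claw": 0,"tx": 0.1,"ty": -0.5,"tz": 2,"spin": 0},
    {"claw": 0,"tx": 0,"ty": 0,"tz": 4,"spin": 0},
    {"claw": 0,"tx": 0,"ty": 0,"tz": 4,"spin": 0},
    {"claw": 0,"tx": 0,"ty": 0,"tz": 3,"spin": 0},
    {"claw": 0,"tx": 0,"ty": 0,"tz": 2,"spin": 0},
    {"claw": 0,"tx": 0,"ty": 0,"tz": 1,"spin": 0},
    {"claw": 0,"tx": 0,"ty": 0,"tz": 0.7,"spin": 0},
    {"claw": 0,"tx": 0,"ty": 0,"tz": 0,"spin": 0},
    {"claw": 1,"tx": 0,"ty": 0,"tz": 0,"spin": 0},
    {"claw": 1,"tx": 0,"ty": 0,"tz": 0,"spin": 0},
    {"claw": 1,"tx": 0,"ty": 0,"tz": 0,"spin": 0},
    {"claw": 1,"tx": 0,"ty": 0,"tz": 0,"spin": 0},
    {"claw": 1,"tx": 0,"ty": 0,"tz": 0,"spin": 0},
    {"claw": 1,"tx": 0,"ty": 0,"tz": 0,"spin": 0},
  ],
  newtons=15,
)

```text
t: 3.88
tool_pos: [0.4493, 0.2113, 0.0556]
eef_rot: [3.099, 0.513, 0.0]
wrist_force: [-0.5, -0.7, 1.0]
grip_width: 0.05
grip_force: 15.0
```

Request:
arm_command(
  commands=[
    {"claw": 1,"tx": 0.18,"ty": 0,"tz": -0.53,"spin": 0},
    {"claw": 1,"tx": 0.19,"ty": 0,"tz": -0.53,"spin": 0},
    {"claw": 1,"tx": 0.24,"ty": 0,"tz": -0.5,"spin": 0},
    {"claw": 1,"tx": 0.24,"ty": 0,"tz": -0.5,"spin": 0},
    {"claw": 1,"tx": 0.28,"ty": 0,"tz": -0.47,"spin": 0},
    {"claw": 1,"tx": 0.29,"ty": 0,"tz": -0.47,"spin": 0},
    {"claw": 1,"tx": 0,"ty": 0,"tz": 0,"spin": 0},
    {"claw": 1,"tx": 0,"ty": 0,"tz": 0,"spin": 0},
    {"claw": 1,"tx": 0,"ty": 0,"tz": 0,"spin": 0},
  ],
  newtons=15,
)

```text
t: 5.0
tool_pos: [0.4625, 0.2158, 0.0853]
eef_rot: [3.099, 0.513, -0.001]
wrist_force: [0.4, 0.4, -2.7]
grip_width: 0.0498
grip_force: 15.0
```

Run:
```python
from h import *
a=grab('wrist');b=grab('side')
c=cv2.resize(b['frame'][100:230,180:330],None,fx=2.95,fy=2.95)
save({'frame':np.hstack([cv2.resize(a['frame'],(400,300)),cv2.resize(c,(400,300))])},'tip.png')
go(0,0,0,18.6);print(bot.get_state()['wrist_force'])
```

```text
pos [0.4626 0.2158 0.0854] yaw 18.82 spin 0.22 tx,ty,tz cm [-50.73   5.7    8.54] w 0.04983523687893196
[-0.85676983 -0.68221022 -2.63363655]
```

View pics/tip.png

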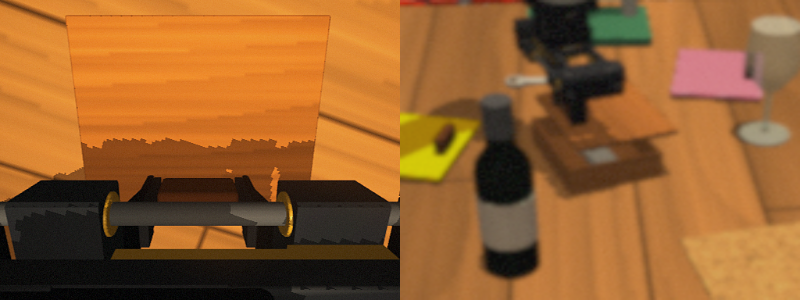

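The lid came up flat, held by the pads. The wrist picture puts its far edge at about z = 0.076. I'll lower it again and tip with a light grip so it can pivot.

Request:
arm_command(
  commands=[
    {"claw": 1,"tx": -0.5,"ty": 0,"tz": 0.7,"spin": 0},
    {"claw": 1,"tx": -0.5,"ty": 0,"tz": 0.7,"spin": 0},
    {"claw": 1,"tx": -0.4,"ty": 0,"tz": 0.7,"spin": 0},
    {"claw": 1,"tx": 0,"ty": 0,"tz": 0.5,"spin": 0},
    {"claw": 1,"tx": 0,"ty": 0,"tz": 0.3,"spin": 0},
    {"claw": 1,"tx": 0,"ty": 0,"tz": 0.1,"spin": 0},
    {"claw": 1,"tx": 0,"ty": 0,"tz": 0,"spin": 0},
  ],
  newtons=15,
)

```text
t: 5.98
tool_pos: [0.4498, 0.2116, 0.0558]
eef_rot: [-3.099, -0.513, -0.001]
wrist_force: [-0.2, 0.0, -2.4]
grip_width: 0.0499
grip_force: 15.0
```

Request:
arm_command(
  commands=[
    {"claw": 1,"tx": 0,"ty": 0,"tz": 0,"spin": 0},
    {"claw": 1,"tx": 0,"ty": 0,"tz": 0,"spin": 0},
    {"claw": 1,"tx": 0.1,"ty": 0,"tz": -0.27,"spin": 0},
    {"claw": 1,"tx": 0.08,"ty": 0,"tz": -0.27,"spin": 0},
    {"claw": 1,"tx": 0.09,"ty": 0,"tz": -0.27,"spin": 0},
    {"claw": 1,"tx": 0.1,"ty": 0,"tz": -0.26,"spin": 0},
    {"claw": 1,"tx": 0.12,"ty": 0,"tz": -0.25,"spin": 0},
    {"claw": 1,"tx": 0.12,"ty": 0,"tz": -0.25,"spin": 0},
    {"claw": 1,"tx": 0.12,"ty": 0,"tz": -0.25,"spin": 0},
    {"claw": 1,"tx": 0,"ty": 0,"tz": 0,"spin": 0},
  ],
  newtons=3.5,
)

```text
t: 7.22
tool_pos: [0.4568, 0.214, 0.074]
eef_rot: [-3.099, -0.513, -0.001]
wrist_force: [-0.2, 0.3, -1.2]
grip_width: 0.0499
grip_force: 3.5
```

```bash
cat > tilt.py <<'E'
from h import *
d=grab('wrist');h=cv2.cvtColor(d['frame'],cv2.COLOR_RGB2HSV)
# far edge: first dark line going up from panel
import sys
f=192/np.tan(np.radians(d['fovy'])/2);R=np.array(d['R']);t=np.array(d['t']);C=-R.T@t
save(d,sys.argv[1]);go(0,0,0,18.6);print(C)
E
python3 tilt.py tip2.png
```

```text
pos [0.4567 0.214  0.0739] yaw 18.82 spin 0.22 tx,ty,tz cm [-50.11   5.72   7.39] w 0.05006854659648505
[0.52462755 0.23721934 0.23604356]
```

View pics/tip2.png

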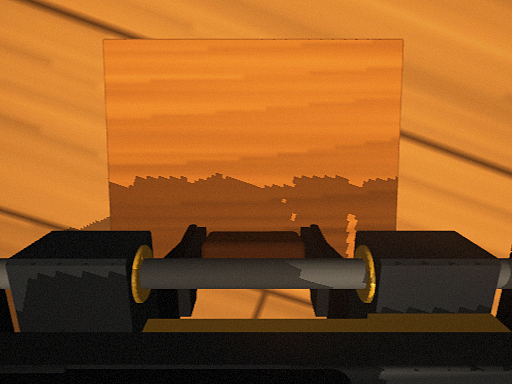

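The far edge is now at z ≈ 0.047, from its row 39 and 300 px width, so it is resting on the rim and the lid is tipping. I'll continue to about 0.3 rad, then firm the grip.

Request:
arm_command(
  commands=[
    {"claw": 1,"tx": 0.13,"ty": 0,"tz": -0.24,"spin": 0},
    {"claw": 1,"tx": 0.13,"ty": 0,"tz": -0.24,"spin": 0},
    {"claw": 1,"tx": 0.14,"ty": 0,"tz": -0.23,"spin": 0},
    {"claw": 1,"tx": 0.14,"ty": 0,"tz": -0.23,"spin": 0},
    {"claw": 1,"tx": 0.14,"ty": 0,"tz": -0.22,"spin": 0},
    {"claw": 1,"tx": 0,"ty": 0,"tz": 0,"spin": 0},
    {"claw": 1,"tx": 0,"ty": 0,"tz": 0,"spin": 0},
    {"claw": 1,"tx": 0,"ty": 0,"tz": 0,"spin": 0},
  ],
  newtons=3.5,
)

```text
t: 8.28
tool_pos: [0.463, 0.2161, 0.0854]
eef_rot: [-3.099, -0.513, -0.001]
wrist_force: [0.5, 0.5, -2.1]
grip_width: 0.0499
grip_force: 3.5
```

Run:
```python
from h import *
d=grab('wrist');F=d['frame'].astype(int);f=192/np.tan(np.radians(d['fovy'])/2)
g=cv2.GaussianBlur(d['frame'],(3,3),0).astype(int)[...,0]
# panel column edges / far edge by gradient
rows=[int(np.argmin(g[5:150,c]))+5 for c in range(180,330,10)];print(rows)
r=int(np.median(rows))+20
print(r,'mins left',int(np.argmin(g[r,60:200]))+60,'right',int(np.argmin(g[r,320:470]))+320, g[r,60:140:4].tolist(), g[r,380:460:4].tolist())
go(0,0,0,18.6);print(bot.get_state()['wrist_force'])
```

```text
[52, 52, 52, 52, 52, 7, 52, 52, 52, 52, 52, 52, 52, 52, 52]
72 mins left 60 right 393 [211, 222, 225, 226, 226, 226, 228, 229, 231, 232, 230, 230, 229, 224, 234, 233, 233, 234, 234, 234] [236, 235, 236, 218, 220, 221, 222, 224, 224, 226, 224, 226, 225, 225, 226, 226, 227, 226, 225, 225]
pos [0.463  0.2161 0.0854] yaw 18.81 spin 0.21 tx,ty,tz cm [-50.77   5.71   8.54] w 0.049845409579792624
[ 0.06620918 -0.25636492 -1.87944876]
```

Run:
```python
from h import *
import pickle
t,s=pickle.load(open('a.pkl','rb'))
print('bottle side',cast(s,350,272,0),'half',cast(s,221,213,0),'glass',cast(s,317,158,0))
# bottle centre at mid-height seen from top
for z in(0,.3):print(z,cast(t,*( (322,147) if z==0 else (335,116)),z))
for z in(0,.24):print(z,cast(t,*( (256,235) if z==0 else (256,226)),z))
```

```text
bottle side [ 0.71887253 -0.25314338  0.        ] half [ 0.39190092 -0.00665477  0.        ] glass [0.73054114 0.27634757 0.        ]
0 [ 6.99685398e-01 -2.55524831e-01  2.22044605e-16]
0.3 [ 0.71078637 -0.24917946  0.3       ]
0 [ 0.38540784 -0.01324514  0.        ]
0.24 [ 0.39304906 -0.011475    0.24      ]
```

Request:
arm_command(
  commands=[
    {"claw": 1,"tx": 0,"ty": 0,"tz": 0,"spin": 0},
    {"claw": 1,"tx": 0,"ty": 0,"tz": 0,"spin": 0},
    {"claw": 1,"tx": 0,"ty": 0,"tz": -1,"spin": 0},
    {"claw": 1,"tx": 0,"ty": 0,"tz": -2,"spin": 0},
    {"claw": 1,"tx": 0,"ty": 0,"tz": -2,"spin": 0},
    {"claw": 1,"tx": 0,"ty": 0,"tz": -1,"spin": 0},
    {"claw": 1,"tx": 0,"ty": 0,"tz": 0,"spin": 0},
  ],
  newtons=25,
)

```text
t: 9.2
tool_pos: [0.4629, 0.2161, 0.146]
eef_rot: [-3.099, -0.513, -0.001]
wrist_force: [1.1, 0.5, -2.5]
grip_width: 0.05
grip_force: 25.0
```

Run:
```python
from h import *
go(.6405,-.0595,.085,10.8)
go(.6405,-.0595,.085,18.8)
d=grab('wrist');g=cv2.GaussianBlur(d['frame'],(3,3),0).astype(int)[...,0]
print([int(np.argmin(g[5:150,c]))+5 for c in range(180,330,10)])
```

```text
pos [0.4629 0.2161 0.146 ] yaw 18.81 spin 8.01 tx,ty,tz cm [12.29 30.4   6.1 ] w 0.04995333592980571
pos [0.4629 0.2161 0.146 ] yaw 18.81 spin 0.01 tx,ty,tz cm [ 7.94 31.81  6.1 ] w 0.04995333592980571
[53, 53, 53, 53, 53, 53, 53, 53, 53, 53, 53, 53, 53, 53, 53]
```

Request:
arm_command(
  commands=[
    {"claw": 1,"tx": 0.5,"ty": 2,"tz": 0,"spin": 0},
    {"claw": 1,"tx": 1,"ty": 4,"tz": 0,"spin": 0},
    {"claw": 1,"tx": 1,"ty": 4,"tz": 0,"spin": 0},
    {"claw": 1,"tx": 1,"ty": 4,"tz": 0,"spin": 0},
    {"claw": 1,"tx": 1,"ty": 4,"tz": 0,"spin": 0},
    {"claw": 1,"tx": 1,"ty": 4,"tz": 0,"spin": 0},
    {"claw": 1,"tx": 1,"ty": 4,"tz": 0,"spin": 0},
    {"claw": 1,"tx": 0.9,"ty": 3.8,"tz": 0,"spin": 0},
    {"claw": 1,"tx": 0.5,"ty": 2,"tz": 0,"spin": 0},
    {"claw": 1,"tx": 0,"ty": 0,"tz": 1,"spin": 4},
    {"claw": 1,"tx": 0,"ty": 0,"tz": 2,"spin": 4},
    {"claw": 1,"tx": 0,"ty": 0,"tz": 2,"spin": 0},
    {"claw": 1,"tx": 0,"ty": 0,"tz": 2,"spin": 0},
    {"claw": 1,"tx": 0,"ty": 0,"tz": 1,"spin": 0},
    {"claw": 1,"tx": 0,"ty": 0,"tz": 0,"spin": 0},
  ],
  newtons=25,
)

```text
t: 11.12
tool_pos: [0.6395, -0.0594, 0.0643]
eef_rot: [3.127, 0.297, -0.004]
wrist_force: [0.1, 0.2, -2.0]
grip_width: 0.0499
grip_force: 25.0
```

Run:
```python
from h import *
go(.6268,-.0623,.0216,10.8);print(bot.get_state()['wrist_force'])
d=grab('wrist');g=cv2.GaussianBlur(d['frame'],(3,3),0).astype(int)[...,0]
print([int(np.argmin(g[25:150,c]))+25 for c in range(180,330,10)])
```

```text
pos [ 0.6395 -0.0594  0.0643] yaw 10.83 spin 0.03 tx,ty,tz cm [-1.3   0.05  4.27] w 0.04993298772847223
[ 0.08863209  0.21461059 -2.00481708]
[25, 25, 25, 27, 27, 30, 32, 34, 34, 38, 40, 43, 43, 43, 43]
```

Request:
arm_command(
  commands=[
    {"claw": 1,"tx": 0,"ty": 0,"tz": 0.7,"spin": 0},
    {"claw": 1,"tx": 0,"ty": 0,"tz": 0.5,"spin": 0},
    {"claw": 1,"tx": 0,"ty": 0,"tz": 0.3,"spin": 0},
    {"claw": 1,"tx": 0,"ty": 0,"tz": 0,"spin": 0},
  ],
  newtons=10,
)

```text
t: 11.68
tool_pos: [0.6401, -0.0596, 0.0502]
eef_rot: [3.128, 0.296, -0.0]
wrist_force: [0.9, -0.2, -1.3]
grip_width: 0.05
grip_force: 10.0
```

Request:
arm_command(
  commands=[
    {"claw": 1,"tx": -0.1,"ty": 0,"tz": 0.3,"spin": 0},
    {"claw": 1,"tx": -0.2,"ty": 0,"tz": 0.3,"spin": 0},
    {"claw": 1,"tx": -0.2,"ty": 0,"tz": 0.3,"spin": 0},
    {"claw": 1,"tx": -0.15,"ty": 0,"tz": 0.3,"spin": 0},
    {"claw": 1,"tx": -0.15,"ty": 0,"tz": 0.3,"spin": 0},
    {"claw": 1,"tx": -0.15,"ty": 0,"tz": 0.3,"spin": 0},
    {"claw": 1,"tx": -0.15,"ty": 0,"tz": 0.3,"spin": 0},
    {"claw": 1,"tx": -0.1,"ty": 0,"tz": 0.3,"spin": 0},
    {"claw": 1,"tx": -0.1,"ty": 0,"tz": 0.3,"spin": 0},
    {"claw": 1,"tx": 0,"ty": 0,"tz": 0,"spin": 0},
  ],
  newtons=3.5,
)

```text
t: 12.92
tool_pos: [0.6271, -0.062, 0.0231]
eef_rot: [-3.128, -0.296, 0.001]
wrist_force: [0.2, 0.8, -0.9]
grip_width: 0.0503
grip_force: 3.5
```

Run:
```python
from h import *
go(.6268,-.0623,.0216,10.8);print(bot.get_state()['wrist_force'])
a=grab('wrist');b=grab('side')
c=b['frame'][150:260,260:400]
save({'frame':np.hstack([cv2.resize(a['frame'],(400,300)),cv2.resize(c,(380,300))])},'lay.png')
```

```text
pos [ 0.6271 -0.062   0.0231] yaw 10.81 spin 0.01 tx,ty,tz cm [-0.04  0.02  0.15] w 0.050276141786631125
[ 0.20889493  0.79046837 -0.90990201]
```

View pics/lay.png

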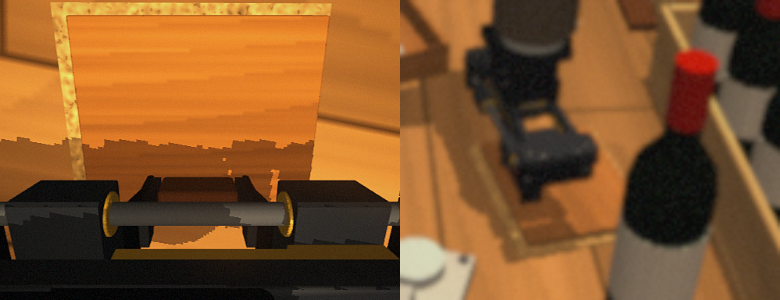

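The lid lies on the mat, about 10 mm off centre sideways (mat border seen left and top). Now I'll release it and go above the tub.

Request:
arm_command(
  commands=[
    {"claw": 1,"tx": 0,"ty": 0,"tz": 0.1,"spin": 0},
    {"claw": 0,"tx": 0,"ty": 0,"tz": 0,"spin": 0},
    {"claw": 0,"tx": 0,"ty": 0,"tz": 0,"spin": 0},
    {"claw": 0,"tx": 0,"ty": 0,"tz": 0,"spin": 0},
    {"claw": 0,"tx": 0,"ty": 0,"tz": 0,"spin": 0},
    {"claw": 0,"tx": 0,"ty": 0,"tz": 0,"spin": 0},
    {"claw": 0,"tx": 0,"ty": 0,"tz": -1,"spin": 0},
    {"claw": 0,"tx": 0,"ty": 0,"tz": -3,"spin": 0},
    {"claw": 0,"tx": 0,"ty": 0,"tz": -5,"spin": 0},
    {"claw": 0,"tx": 0,"ty": 0,"tz": -5,"spin": 0},
    {"claw": 0,"tx": 0,"ty": 0,"tz": -2,"spin": -4},
    {"claw": 0,"tx": 0,"ty": 0,"tz": 0,"spin": -4},
    {"claw": 0,"tx": 0,"ty": 0,"tz": 0,"spin": 0},
  ],
  newtons=20,
)

```text
t: 14.65
tool_pos: [0.6274, -0.062, 0.1834]
eef_rot: [-3.1, -0.512, -0.002]
wrist_force: [0.2, 0.3, -0.3]
grip_width: 0.087
grip_force: 0.0
```

Run:
```python
from h import *
go(.48,.222,.22,18.7)
```

```text
pos [ 0.6274 -0.062   0.1834] yaw 18.76 spin 0.06 tx,ty,tz cm [ -4.85 -31.62  -3.66] w 0.08696804480444047
```

Request:
arm_command(
  commands=[
    {"claw": 0,"tx": -0.3,"ty": -2,"tz": -0.5,"spin": 0},
    {"claw": 0,"tx": -0.6,"ty": -4,"tz": -0.5,"spin": 0},
    {"claw": 0,"tx": -0.7,"ty": -4,"tz": -0.5,"spin": 0},
    {"claw": 0,"tx": -0.7,"ty": -4,"tz": -0.5,"spin": 0},
    {"claw": 0,"tx": -0.7,"ty": -4,"tz": -0.5,"spin": 0},
    {"claw": 0,"tx": -0.7,"ty": -4,"tz": -0.5,"spin": 0},
    {"claw": 0,"tx": -0.6,"ty": -4,"tz": -0.5,"spin": 0},
    {"claw": 0,"tx": -0.4,"ty": -3.6,"tz": -0.1,"spin": 0},
    {"claw": 0,"tx": -0.1,"ty": -2,"tz": 0,"spin": 0},
    {"claw": 0,"tx": 0,"ty": 0,"tz": 0,"spin": 0},
    {"claw": 0,"tx": 0,"ty": 0,"tz": 0,"spin": 0},
  ],
  newtons=20,
)

```text
t: 16.02
tool_pos: [0.48, 0.2212, 0.2182]
eef_rot: [3.099, 0.513, -0.001]
wrist_force: [0.6, -1.2, 0.9]
grip_width: 0.0869
grip_force: 0.0
```

Run:
```python
from h import *
import pickle
go(.48,.222,.22,18.7)
d=grab('wrist');save(d,'tub.png');pickle.dump(d,open('tub.pkl','wb'))
t=grab('top');F=t['frame'];pickle.dump(t,open('t2.pkl','wb'))
```

```text
pos [0.48   0.2212 0.2182] yaw 18.78 spin 0.08 tx,ty,tz cm [ 0.03 -0.08 -0.18] w 0.08690586787648612
```

View pics/tub.png

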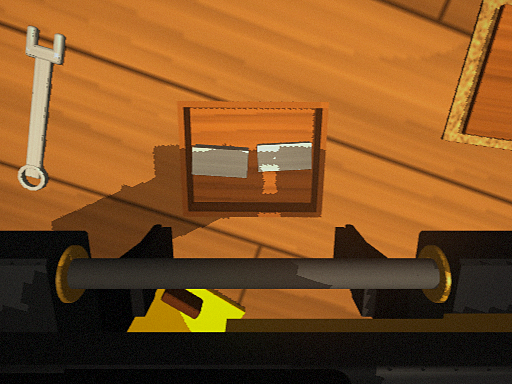

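```bash
cat > blk.py <<'E'
from h import *
import pickle
d=pickle.load(open('tub.pkl','rb'))
F=d['frame'];hsv=cv2.cvtColor(F,cv2.COLOR_RGB2HSV)
m=(hsv[...,1]<70)&(hsv[...,2]>45)
k=np.zeros(m.shape,np.uint8);k[125:200,185:320]=m[125:200,185:320]*255
k=cv2.morphologyEx(k,cv2.MORPH_OPEN,np.ones((3,3)))
for c in cv2.findContours(k,0,2)[0]:
    if cv2.contourArea(c)<300:continue
    print(cv2.boundingRect(c),cv2.minAreaRect(c))
    for z in(.020,.034):
        P=np.array([cast(d,u,v,z)[:2] for u,v in c[:,0]],np.float32);r=cv2.minAreaRect(P);print(z,np.round(r[0],4),np.round(r[1],4),round(r[2],1))
for u in(215,285):print(u,F[138:185:1,u].sum(1).tolist())
c=cv2.resize(F[90:225,165:345],(800,600),interpolation=2);save({'frame':c},'tubc.png')
E
python3 blk.py
```

```text
215 [348, 340, 359, 348, 367, 365, 392, 199, 179, 176, 201, 606, 374, 386, 389, 402, 397, 386, 380, 379, 381, 382, 381, 375, 394, 395, 393, 399, 387, 381, 392, 380, 387, 386, 357, 366, 377, 399, 163, 220, 219, 219, 232, 210, 211, 200, 195]
285 [349, 361, 371, 384, 261, 162, 723, 686, 316, 347, 406, 362, 398, 396, 384, 389, 382, 393, 379, 391, 401, 404, 391, 393, 383, 385, 372, 376, 377, 410, 402, 409, 233, 197, 211, 213, 206, 224, 214, 219, 239, 231, 219, 216, 231, 226, 210]
```

View pics/tubc.png

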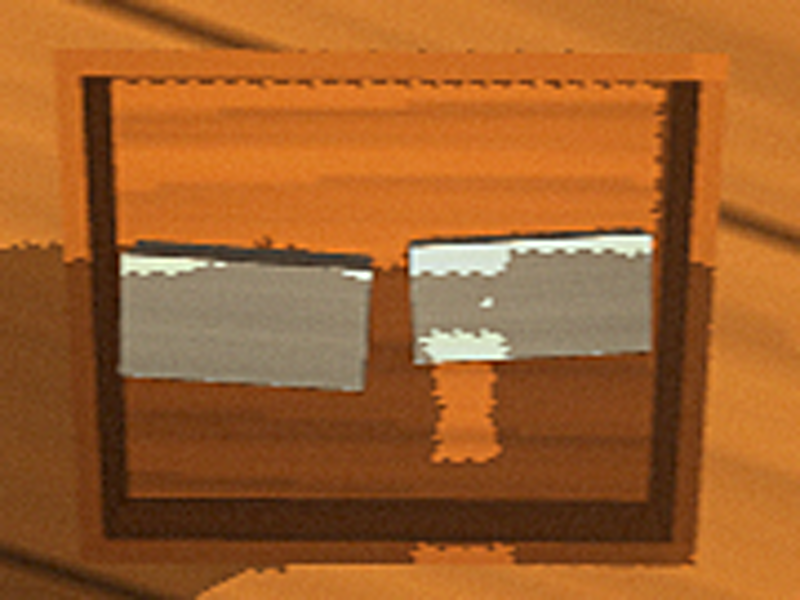

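Both blocks are visible. The left (+y) one is larger and has a thicker dark side face, so it is the thick block. Its top-face corners in the crop are (120,253), (371,270), (364,391), (120,376).

Run:
```python
from h import *
import pickle
d=pickle.load(open('tub.pkl','rb'))
for n,l,z in[('L',[(120,253),(371,270),(364,391),(120,376)],.034),('R',[(409,243),(653,235),(650,350),(413,363)],.02),('rim',[(55,52),(728,52),(692,562),(80,560)],.042)]:
    p=np.array([cast(d,165+x/4.4444,90+y/4.4444,z)[:2] for x,y in l])
    e=p[0]-p[1]+p[3]-p[2]
    print(n,p.mean(0).round(4),'len',np.linalg.norm(p[0]-p[1]).round(4),np.linalg.norm(p[2]-p[3]).round(4),np.linalg.norm(p[0]-p[3]).round(4),'yaw',np.degrees(np.arctan2(e[1],e[0]))-90)
```

```text
L [0.4783 0.2582] len 0.06 0.0596 0.03 yaw 15.005697018161797
R [0.5045 0.1926] len 0.0604 0.06 0.0303 yaw 21.282121806586574
rim [0.4919 0.2259] len 0.1512 0.1511 0.1207 yaw 18.64972360994993
```

Run:
```python
from h import *
print(bot.get_state()['joint_positions'].round(3))
go(.4783,.2582,.010,105)
go(.4783,.2582,.010,-75)
go(.4783,.2582,.010,18.7)
```

```text
[ 0.738  0.225 -0.234  0.    -1.113  1.16 ]
pos [0.4803 0.2209 0.2182] yaw 18.73 spin -86.27 tx,ty,tz cm [ 3.66  0.78 20.82] w 0.08702503009929924
pos [0.4803 0.2209 0.2182] yaw 18.73 spin 93.73 tx,ty,tz cm [-3.66 -0.78 20.82] w 0.08702503009929924
pos [0.4803 0.2209 0.2182] yaw 18.73 spin 0.03 tx,ty,tz cm [ 1.01 -3.6  20.82] w 0.08702503009929924
```

Request:
arm_command(
  commands=[
    {"claw": 0.4,"tx": 0.5,"ty": -1.8,"tz": 0,"spin": 0},
    {"claw": 0.4,"tx": 0.5,"ty": -1.8,"tz": 0,"spin": 0},
    {"claw": 0.4,"tx": 0,"ty": 0,"tz": 0,"spin": 10.4},
    {"claw": 0.4,"tx": 0,"ty": 0,"tz": 0,"spin": 10.4},
    {"claw": 0.4,"tx": 0,"ty": 0,"tz": 0,"spin": 10.4},
    {"claw": 0.4,"tx": 0,"ty": 0,"tz": 0,"spin": 10.4},
    {"claw": 0.4,"tx": 0,"ty": 0,"tz": 0,"spin": 10.4},
    {"claw": 0.4,"tx": 0,"ty": 0,"tz": 0,"spin": 10.4},
    {"claw": 0.4,"tx": 0,"ty": 0,"tz": 0,"spin": 10.4},
    {"claw": 0.4,"tx": 0,"ty": 0,"tz": 0,"spin": 10.4},
    {"claw": 0.4,"tx": 0,"ty": 0,"tz": 0,"spin": 10.4},
    {"claw": 0.4,"tx": 0,"ty": 0,"tz": 4,"spin": 0},
    {"claw": 0.4,"tx": 0,"ty": 0,"tz": 5,"spin": 0},
    {"claw": 0.4,"tx": 0,"ty": 0,"tz": 3,"spin": 0},
    {"claw": 0.4,"tx": 0,"ty": 0,"tz": 0,"spin": 0},
    {"claw": 0.4,"tx": 0,"ty": 0,"tz": 0,"spin": 0},
  ],
  newtons=20,
)

```text
t: 18.12
tool_pos: [0.4789, 0.2602, 0.0996]
eef_rot: [-2.495, 1.905, -0.001]
wrist_force: [-0.2, -0.3, 1.1]
grip_width: 0.0524
grip_force: 0.0
```

Run:
```python
from h import *
go(.4783,.2582,.010,-75)
```

```text
pos [0.4789 0.2602 0.0996] yaw -74.74 spin 0.26 tx,ty,tz cm [0.18 0.11 8.96] w 0.052377589176074754
```

Request:
arm_command(
  commands=[
    {"claw": 0.4,"tx": 0.2,"ty": 0.1,"tz": 3,"spin": 0.3},
    {"claw": 0.4,"tx": 0,"ty": 0,"tz": 3,"spin": 0},
    {"claw": 0.4,"tx": 0,"ty": 0,"tz": 2,"spin": 0},
    {"claw": 0.4,"tx": 0,"ty": 0,"tz": 0.9,"spin": 0},
    {"claw": 0.4,"tx": 0,"ty": 0,"tz": 0,"spin": 0},
    {"claw": 1,"tx": 0,"ty": 0,"tz": 0,"spin": 0},
    {"claw": 1,"tx": 0,"ty": 0,"tz": 0,"spin": 0},
    {"claw": 1,"tx": 0,"ty": 0,"tz": 0,"spin": 0},
    {"claw": 1,"tx": 0,"ty": 0,"tz": 0,"spin": 0},
    {"claw": 1,"tx": 0,"ty": 0,"tz": 0,"spin": 0},
  ],
  newtons=40,
)

```text
t: 19.38
tool_pos: [0.4783, 0.2574, 0.0101]
eef_rot: [-2.49, 1.912, -0.001]
wrist_force: [1.1, 0.1, 3.8]
grip_width: 0.0293
grip_force: 40.0
```

Request:
arm_command(
  commands=[
    {"claw": 1,"tx": 0,"ty": 0,"tz": -1,"spin": 0},
    {"claw": 1,"tx": 0,"ty": 0,"tz": -3,"spin": 0},
    {"claw": 1,"tx": 0,"ty": 0,"tz": -4,"spin": 0},
    {"claw": 1,"tx": 0,"ty": 0,"tz": -5,"spin": 0},
    {"claw": 1,"tx": 0,"ty": 0,"tz": -5,"spin": 0},
    {"claw": 1,"tx": 0,"ty": 0,"tz": -5,"spin": 0},
    {"claw": 1,"tx": 0,"ty": 0,"tz": -4,"spin": 0},
    {"claw": 1,"tx": 0,"ty": 0,"tz": 0,"spin": 0},
  ],
  newtons=40,
)

```text
t: 20.38
tool_pos: [0.4777, 0.2572, 0.2819]
eef_rot: [-2.487, 1.911, -0.0]
wrist_force: [0.2, 0.4, -4.9]
grip_width: 0.0296
grip_force: 40.0
```

Run:
```python
from h import *
import pickle
# foot from initial top view? wrist view now for block-in-hand
d=grab('wrist');pickle.dump(d,open('hold.pkl','wb'));save(d,'hold.png')
print(bot.get_state()['joint_positions'].round(2),bot.get_state()['wrist_force'])
# plate axes
yaw=-19.3;a=np.radians(yaw);c=np.array([.4814,-.2485]);Y=np.array([-np.sin(a),np.cos(a)])
p=c+Y*.027;print(p)
go(p[0],p[1],.2,-75);go(p[0],p[1],.2,-109.3)
```

```text
[ 0.79  0.21 -0.1  -0.   -1.26 -0.53] [-0.59006576 -0.71222274 -6.06236003]
[ 0.49032389 -0.22301737]
pos [0.4764 0.2564 0.2789] yaw -75.12 spin -0.12 tx,ty,tz cm [46.67 11.06  7.89] w 0.02981378374963863
pos [0.4764 0.2564 0.2789] yaw -75.12 spin 34.18 tx,ty,tz cm [ 44.79 -17.16   7.89] w 0.02981378374963863
```

Request:
arm_command(
  commands=[
    {"claw": 1,"tx": 2,"ty": 0.5,"tz": 0,"spin": 0},
    {"claw": 1,"tx": 4.5,"ty": 1,"tz": 0,"spin": 0},
    {"claw": 1,"tx": 5,"ty": 1.2,"tz": 0,"spin": 0},
    {"claw": 1,"tx": 5,"ty": 1.2,"tz": 0,"spin": 0},
    {"claw": 1,"tx": 5,"ty": 1.2,"tz": 0,"spin": 0},
    {"claw": 1,"tx": 5,"ty": 1.2,"tz": 0,"spin": 0},
    {"claw": 1,"tx": 5,"ty": 1.2,"tz": 0,"spin": 0},
    {"claw": 1,"tx": 5,"ty": 1.2,"tz": 0,"spin": 0},
    {"claw": 1,"tx": 5,"ty": 1.2,"tz": 0,"spin": 0},
    {"claw": 1,"tx": 3.5,"ty": 0.8,"tz": 0,"spin": 0},
    {"claw": 1,"tx": 1.7,"ty": 0.4,"tz": 0,"spin": 0},
    {"claw": 1,"tx": 0,"ty": 0,"tz": 0,"spin": 8.6},
    {"claw": 1,"tx": 0,"ty": 0,"tz": 0,"spin": 8.6},
    {"claw": 1,"tx": 0,"ty": 0,"tz": 0,"spin": 8.6},
    {"claw": 1,"tx": 0,"ty": 0,"tz": 0,"spin": 8.4},
    {"claw": 1,"tx": 0,"ty": 0,"tz": 0,"spin": 0},
    {"claw": 1,"tx": 0,"ty": 0,"tz": 0,"spin": 0},
  ],
  newtons=40,
)

```text
t: 22.55
tool_pos: [0.4898, -0.2229, 0.2786]
eef_rot: [1.82, -2.559, -0.002]
wrist_force: [0.4, -0.1, -4.0]
grip_width: 0.0294
grip_force: 40.0
```

```bash
cat > pl.py <<'E'
from h import *
import pickle
go(.4903,-.2230,.2,-109.3)
d=grab('wrist');pickle.dump(d,open('pl.pkl','wb'));save(d,'pl.png')
F=d['frame'];hsv=cv2.cvtColor(F,cv2.COLOR_RGB2HSV)
pr=[proj(d,(*(np.array([.4814,-.2485])+np.array(q)@np.array([[np.cos(a),np.sin(a)],[-np.sin(a),np.cos(a)]])),z)) for a in[np.radians(-19.3)] for q,z in [((-.055,-.1075),.02),((.055,-.1075),.02),((.055,.1075),.02),((-.055,.1075),.02),((-.015,-.03),.045),((.015,-.03),.045),((.015,.03),.045),((-.015,.03),.045)]]
print(np.round(pr).tolist())
# coarse map: brightness / saturation every 16 px
for v in range(0,384,16): print(v,' '.join('%3d/%-3d'%(hsv[v,u,2],hsv[v,u,1]) for u in range(100,420,20)))
E
python3 pl.py
```

```text
pos [ 0.4898 -0.2229  0.2786] yaw -109.16 spin 0.14 tx,ty,tz cm [-0.   -0.05  7.86] w 0.02938643368514561
[[298.0, 50.0], [206.0, 50.0], [211.0, 220.0], [292.0, 220.0], [264.0, 118.0], [239.0, 118.0], [239.0, 168.0], [264.0, 168.0]]
0 211/203 206/201 199/194 206/198 207/198 216/200 207/193 197/202 203/195 203/203 168/188 168/206 158/194 154/195 177/200 170/200
16 217/207 202/197 199/197 121/200 204/200 216/194 199/199 197/194 204/199 205/193 161/198 166/194 165/201 164/199 229/255 254/255
32 220/195 218/192 213/193 211/197 205/194 217/190 223/194 194/193 211/190 211/193 174/191 166/190 147/198 229/255 229/255 174/255
48 221/195 222/195 223/185 203/200 211/198 213/192 223/185 193/189 207/188 213/188 119/189 173/190 186/192 228/255 231/255 230/255
64 213/200 228/189 206/192 206/196 178/195 169/190 195/33  232/8   229/12  231/30  184/194 176/196 189/200 230/255 230/255 231/255
80 225/201 226/194 220/191 223/194 205/193 218/189 234/19  234/11  234/10  234/27  222/190 178/196 190/193 232/255 231/255 229/255
96 224/189 226/190 228/192 223/190 205/192 218/191 234/15  232/10  231/11  232/25 
[... 1591 characters left out ...]
   49/31   25/61   30/43   28/55   28/46 
304  17/90   22/23   24/64   28/55    8/128  12/64  189/204 135/66  139/62  135/66   37/76   14/128  29/70   22/35   32/88   31/33 
320  26/20   74/214  74/227  78/216  79/200  81/211  71/219  74/203  71/219  72/223  69/214  74/193  74/207  74/190  77/179  71/212
336  17/60   12/43   19/67   16/64   22/58   17/15    8/223  21/49   18/85   18/57   17/105  18/43   23/78   18/14   18/71   14/200
352   5/255  17/75   16/80   18/99   12/170  16/48    9/142   2/255  18/43   13/59   19/67   16/112  17/75   10/204  14/91   17/120
368  16/32   23/100  23/67   29/18   20/38   32/24   27/76   26/39   19/54   28/18   24/85   24/64   25/71   26/59   27/38   24/21
```

```bash
cat > ft.py <<'E'
from h import *
import pickle
d=pickle.load(open('pl.pkl','rb'));F=d['frame'];hsv=cv2.cvtColor(F,cv2.COLOR_RGB2HSV)
m=((hsv[...,1]<110)&(hsv[...,2]>90)).astype(np.uint8)
m[:, :190]=0;m[:,320:]=0;m[205:]=0
L=[];Rr=[]
for v in range(70,186,5):
    u=np.where(m[v])[0];L.append((u.min(),v));Rr.append((u.max()+1,v))
T=[(u,np.where(m[:200,u])[0].min()) for u in range(225,290,5)]
print('L',L,'\nR',Rr,'\nT',T)
W=lambda l,z:np.array([cast(d,u,v,z)[:2] for u,v in l])
for n,l in(('L',L),('R',Rr)):
    l=np.float32(l);p=W(l,.02);vx,vy,x0,y0=cv2.fitLine(np.float32(p),cv2.DIST_HUBER,0,.01,.01).ravel()
    print(n,np.degrees(np.arctan2(vy,vx)),x0,y0)
g=F.sum(2).astype(int)
for v in(124,130,136,142,150,158,164):print('row',v,g[v,228:278:1].tolist())
for u in(244,252,259):print('col',u,g[100:185,u].tolist())
E
python3 ft.py
```

```text
L [(np.int64(209), 70), (np.int64(209), 75), (np.int64(210), 80), (np.int64(210), 85), (np.int64(210), 90), (np.int64(210), 95), (np.int64(210), 100), (np.int64(210), 105), (np.int64(210), 110), (np.int64(210), 115), (np.int64(211), 120), (np.int64(211), 125), (np.int64(211), 130), (np.int64(211), 135), (np.int64(211), 140), (np.int64(211), 145), (np.int64(211), 150), (np.int64(212), 155), (np.int64(212), 160), (np.int64(212), 165), (np.int64(212), 170), (np.int64(212), 175), (np.int64(212), 180), (np.int64(213), 185)] 
R [(np.int64(299), 70), (np.int64(299), 75), (np.int64(299), 80), (np.int64(299), 85), (np.int64(299), 90), (np.int64(298), 95), (np.int64(298), 100), (np.int64(298), 105), (np.int64(298), 110), (np.int64(298), 115), (np.int64(297), 120), (np.int64(297), 125), (np.int64(297), 130), (np.int64(297), 135), (np.int64(297), 140), (np.int64(296), 145), (np.int64(296), 150), (np.int64(296), 155), (np.int64(296), 160), (np.int64(296), 165), (np.int64(295), 170), (np.int64(295), 175), (np.int64(295), 180), (np.int64(295), 185)] 
T [(225, np.int64(53)), (230, np.int64(53)), (23
[... 2707 characters left out ...]
, 682, 690, 683, 690, 686, 687, 685, 686, 689, 716, 610, 418, 450, 456, 445, 424, 456, 459, 448, 434, 458, 452, 457, 438, 439, 437, 450, 444, 455, 454, 439, 442, 460, 450, 449, 450, 446, 529, 441, 440, 450, 456, 432, 447, 447, 436, 437, 303, 227, 223, 499, 490, 498]
col 259 [362, 406, 421, 405, 320, 402, 690, 656, 646, 661, 654, 656, 660, 669, 657, 660, 666, 670, 695, 264, 464, 721, 689, 671, 682, 679, 678, 677, 683, 689, 681, 681, 672, 686, 676, 669, 674, 669, 677, 680, 676, 668, 672, 691, 580, 391, 417, 428, 422, 418, 427, 416, 440, 426, 427, 428, 420, 418, 422, 405, 413, 422, 411, 424, 422, 422, 426, 425, 420, 528, 423, 441, 427, 439, 440, 428, 437, 445, 440, 447, 453, 261, 216, 285, 502]
```

Run:
```python
from h import *
import pickle
d=pickle.load(open('pl.pkl','rb'))
c=[(241.4,119.2),(266.3,119.2),(241.5,169),(265.5,169)]
p=np.array([cast(d,u,v,.045)[:2] for u,v in c]);print(p.round(4),p.mean(0),np.linalg.norm(p[0]-p[1]),np.linalg.norm(p[0]-p[2]))
L=np.array([.52354,-.28448]);R=np.array([.42170,-.24438]);a=np.radians(70.55-90);X=np.array([np.cos(a),np.sin(a)]);Y=np.array([-X[1],X[0]])
print('plate x extents',L@X,R@X,(L@X+R@X)/2,'foot x',p.mean(0)@X,'foot y',p.mean(0)@Y)
tp=cast(d,255,52.7,.02)[:2];print('end edge y',tp@Y,'-> centre',tp@Y+.1075)
print('topcam plate centre',np.array([.4814,-.2485])@X,np.array([.4814,-.2485])@Y)
# held block: TCP to block in hold view
h=pickle.load(open('hold.pkl','rb'));g=h['frame'].sum(2).astype(int);g2=d['frame'].sum(2).astype(int)
for u in(240,252,262):print(u,g2[180:300:1,u].tolist())
print(g2[225,200:300].tolist())
```

```text
[[ 0.4834 -0.2792]
 [ 0.4555 -0.2695]
 [ 0.5035 -0.2227]
 [ 0.4755 -0.213 ]] [ 0.47948227 -0.24609835] 0.02949150479628097 0.0599416393880547
plate x extents 0.5883901693930473 0.4790092670528788 0.533699718222963 foot x 0.5340662272704161 foot y -0.07239412946734819
end edge y -0.1788649682218474 -> centre -0.07136496822184739
topcam plate centre 0.5366742279206064 -0.07402015324099982
240 [445, 448, 257, 200, 342, 499, 491, 474, 481, 485, 526, 254, 177, 214, 218, 203, 225, 215, 223, 222, 213, 230, 202, 199, 212, 204, 189, 342, 374, 407, 406, 397, 391, 400, 391, 405, 393, 401, 399, 404, 376, 388, 392, 397, 387, 370, 390, 380, 386, 379, 391, 384, 376, 382, 389, 392, 384, 377, 389, 379, 390, 383, 373, 383, 386, 379, 372, 380, 384, 388, 365, 386, 370, 369, 369, 387, 387, 396, 108, 87, 115, 107, 129, 108, 134, 139, 147, 130, 160, 133, 166, 160, 166, 161, 170, 158, 170, 163, 171, 166, 176, 172, 163, 178, 147, 144, 158, 133, 112, 403, 375, 370, 352, 374, 368, 367, 364, 371, 357, 360]
252 [227, 223, 499, 490, 498, 498, 477, 485, 484, 508, 496, 260, 204, 202, 197, 221, 215, 200, 198, 218, 2
[... 888 characters left out ...]
409, 131, 91, 115, 115, 130, 114, 147, 128, 122, 151, 146, 154, 155, 169, 156, 166, 170, 172, 158, 163, 160, 173, 160, 162, 165, 157, 158, 157, 156, 140, 127, 402, 372, 362, 371, 368, 358, 367, 349, 364, 362, 356]
[404, 410, 386, 408, 397, 411, 406, 364, 191, 5, 57, 51, 59, 69, 19, 110, 324, 387, 387, 375, 363, 346, 394, 378, 393, 384, 382, 393, 387, 385, 387, 398, 400, 391, 391, 399, 388, 392, 380, 393, 370, 384, 394, 386, 384, 390, 393, 380, 375, 375, 391, 389, 375, 392, 378, 392, 381, 381, 411, 407, 399, 395, 380, 382, 389, 392, 383, 392, 390, 389, 393, 380, 396, 385, 387, 376, 380, 376, 370, 368, 395, 381, 377, 378, 387, 385, 281, 221, 245, 259, 176, 45, 49, 71, 34, 52, 48, 64, 185, 264]
```

Run:
```python
from h import *
import pickle
d=pickle.load(open('pl.pkl','rb'));a=np.radians(-19.45);X=np.array([np.cos(a),np.sin(a)]);Y=np.array([-X[1],X[0]])
T=np.array([.4898,-.2229]);zb=.2786-.0041
for u,v,z in[(252,190.7,zb),(252,206.6,zb+.028),(240,206.6,zb+.028),(262,206.6,zb+.028)]:
    p=cast(d,u,v,z)[:2]-T;print('end rel TCP x,y',p@X,p@Y)
g=d['frame'].sum(2).astype(int)
for v in(196,202,210):
  print(v,g[v,200:300].tolist())
go(*(np.array([.4795,-.2461])+.030*Y),.051,-109.45)
```

```text
end rel TCP x,y -0.00013911008169599176 -0.028857799389497327
end rel TCP x,y -0.00015925588152441788 -0.02901724676546207
end rel TCP x,y 0.005171247071370863 -0.02899631062954485
end rel TCP x,y -0.004602008657879268 -0.029034696165039255
196 [392, 398, 391, 384, 383, 384, 385, 396, 382, 400, 386, 398, 345, 356, 419, 414, 412, 418, 404, 403, 387, 607, 723, 549, 213, 190, 212, 208, 213, 210, 212, 203, 219, 224, 202, 220, 227, 221, 220, 228, 225, 213, 207, 210, 217, 224, 204, 207, 214, 196, 211, 200, 215, 225, 224, 212, 200, 206, 212, 209, 194, 212, 212, 196, 208, 230, 213, 209, 222, 193, 213, 197, 213, 218, 219, 225, 207, 219, 209, 200, 212, 198, 269, 382, 437, 434, 432, 416, 431, 426, 418, 426, 442, 403, 314, 247, 256, 242, 242, 226]
202 [400, 396, 380, 386, 377, 382, 368, 387, 381, 376, 388, 390, 346, 546, 657, 663, 655, 655, 648, 651, 678, 517, 220, 195, 210, 219, 206, 216, 214, 227, 217, 225, 220, 216, 223, 205, 228, 192, 226, 205, 202, 203, 214, 221, 210, 208, 224, 219, 208, 231, 204, 212, 226, 209, 199, 206, 218, 226, 213, 220, 210, 212, 203, 210, 197, 216, 190, 200, 209, 200, 218, 217, 206, 217, 207, 189, 203, 220, 212, 205, 218, 201, 200, 213, 250, 376, 434, 429, 411, 425, 432, 423, 439, 354, 245, 233, 262, 240, 241, 246]
210 [410, 398, 412, 403, 391, 386, 368, 376, 375, 382, 382, 379, 310, 496, 656, 647, 653, 650, 676, 572, 336, 371, 399, 380, 391, 382, 409, 403, 392, 407, 401, 413, 394, 389, 406, 415, 410, 387, 398, 400, 406, 398, 397, 395, 403, 381, 401, 391, 389, 398, 382, 381, 400, 407, 395, 387, 395, 388, 401, 406, 419, 420, 404, 404, 398, 397, 396, 408, 399, 384, 405, 414, 387, 405, 387, 401, 389, 363, 386, 369, 383, 394, 394, 398, 397, 382, 314, 341, 376, 357, 347, 364, 361, 277, 211, 260, 236, 221, 253, 254]
pos [ 0.49   -0.2229  0.2788] yaw -109.18 spin 0.27 tx,ty,tz cm [-0.46  0.22 22.78] w 0.029880084587602065
```

Request:
arm_command(
  commands=[
    {"claw": 1,"tx": -0.36,"ty": 0.22,"tz": 2,"spin": 0.3},
    {"claw": 1,"tx": 0,"ty": 0,"tz": 4,"spin": 0},
    {"claw": 1,"tx": 0,"ty": 0,"tz": 5,"spin": 0},
    {"claw": 1,"tx": 0,"ty": 0,"tz": 5,"spin": 0},
    {"claw": 1,"tx": 0,"ty": 0,"tz": 4,"spin": 0},
    {"claw": 1,"tx": 0,"ty": 0,"tz": 2,"spin": 0},
    {"claw": 1,"tx": 0,"ty": 0,"tz": 0.4,"spin": 0},
    {"claw": 1,"tx": 0,"ty": 0,"tz": 0,"spin": 0},
    {"claw": 1,"tx": 0,"ty": 0,"tz": 0,"spin": 0},
  ],
  newtons=40,
)

```text
t: 23.72
tool_pos: [0.4905, -0.2192, 0.0567]
eef_rot: [-1.811, 2.565, -0.003]
wrist_force: [0.4, -1.2, -3.8]
grip_width: 0.0302
grip_force: 40.0
```

```bash
cat > k.py <<'E'
from h import *
import sys
a=np.radians(-19.45);X=np.array([np.cos(a),np.sin(a)]);Y=np.array([-X[1],X[0]])
go(*(np.array([.4795,-.2461])-.001*Y),.0491,-109.45);s=bot.get_state();print(s['wrist_force'].round(2),s['moment'].round(3))
E
python3 k.py
```

```text
pos [ 0.4905 -0.2192  0.0567] yaw -109.55 spin -0.1 tx,ty,tz cm [3.01 0.14 0.76] w 0.030207613457700167
[ 0.4  -1.22 -3.79] [ 0.094 -0.049 -0.043]
```

Request:
arm_command(
  commands=[
    {"claw": 1,"tx": 0,"ty": 0.14,"tz": 0.3,"spin": 0},
    {"claw": 1,"tx": 0,"ty": 0,"tz": 0.3,"spin": 0},
    {"claw": 1,"tx": 0,"ty": 0,"tz": 0.1,"spin": 0},
    {"claw": 1,"tx": 0,"ty": 0,"tz": 0,"spin": 0},
  ],
  newtons=40,
)

```text
t: 24.22
tool_pos: [0.4881, -0.2185, 0.0491]
eef_rot: [1.811, -2.567, 0.0]
wrist_force: [-2.4, 2.5, 4.3]
grip_width: 0.0297
grip_force: 40.0
```

```bash
python3 k.py
```

```text
pos [ 0.4881 -0.2185  0.0491] yaw -109.57 spin -0.12 tx,ty,tz cm [ 2.99 -0.11 -0.  ] w 0.02970244841212197
[-2.42  2.51  4.29] [ 0.714  0.759 -0.067]
```

Request:
arm_command(
  commands=[
    {"claw": 1,"tx": 0.2,"ty": -0.05,"tz": 0,"spin": 0},
    {"claw": 1,"tx": 0.2,"ty": -0.05,"tz": 0,"spin": 0},
    {"claw": 1,"tx": 0.2,"ty": 0,"tz": 0,"spin": 0},
    {"claw": 1,"tx": 0.1,"ty": 0,"tz": 0,"spin": 0},
    {"claw": 1,"tx": 0,"ty": 0,"tz": 0,"spin": 0},
    {"claw": 1,"tx": 0,"ty": 0,"tz": 0,"spin": 0},
  ],
  newtons=40,
)

```text
t: 24.98
tool_pos: [0.4886, -0.2257, 0.0491]
eef_rot: [-1.81, 2.564, -0.004]
wrist_force: [1.1, 4.1, 5.5]
grip_width: 0.0298
grip_force: 40.0
```

```bash
python3 k.py
python3 - <<'E'
from h import *
import pickle
d=grab('wrist');pickle.dump(d,open('sl.pkl','wb'));save(d,'sl.png')
a=np.radians(-19.45);X=np.array([np.cos(a),np.sin(a)]);Y=np.array([-X[1],X[0]]);F=np.array([.4795,-.2461])
for n,q,z in[('foot -y end',(0,-.03),.045),('foot -y L',(.015,-.03),.045),('R',(-.015,-.03),.045)]:print(n,proj(d,(*(F+q[0]*X+q[1]*Y),z)))
g=d['frame'].sum(2).astype(int)
for u in(246,256,266):print(u,g[60:260,u].tolist())
E
```

```text
pos [ 0.4886 -0.2257  0.0491] yaw -109.56 spin -0.11 tx,ty,tz cm [2.32 0.18 0.  ] w 0.029760173651073783
[1.09 4.13 5.47] [ 1.354 -0.34   0.002]
foot -y end (np.float64(254.63394512178843), np.float64(146.3844677439898))
foot -y L (np.float64(225.12340237098434), np.float64(146.44300366432708))
R (np.float64(284.1655007343804), np.float64(146.32589014338885))
246 [658, 645, 660, 649, 657, 646, 652, 663, 655, 657, 647, 660, 655, 653, 656, 665, 662, 659, 662, 665, 661, 649, 659, 663, 650, 655, 651, 666, 660, 657, 661, 659, 669, 658, 654, 661, 651, 660, 662, 646, 653, 653, 660, 664, 668, 666, 660, 645, 639, 599, 177, 441, 417, 401, 378, 335, 436, 657, 630, 636, 619, 622, 623, 625, 630, 627, 619, 619, 625, 615, 633, 636, 628, 631, 633, 625, 628, 628, 626, 631, 624, 654, 558, 183, 220, 228, 214, 222, 483, 669, 648, 646, 650, 645, 635, 645, 640, 648, 633, 655, 641, 642, 654, 633, 639, 642, 650, 627, 641, 635, 636, 644, 630, 625, 640, 642, 625, 635, 640, 642, 631, 648, 640, 660, 676, 365, 390, 396, 381, 389, 402, 289, 203, 187, 206, 197, 211, 208, 217, 201, 210, 215, 217, 205, 206, 197, 185
[... 1573 characters left out ...]
, 602, 597, 602, 603, 579, 600, 601, 605, 603, 610, 605, 595, 602, 603, 600, 598, 607, 604, 605, 595, 616, 631, 532, 185, 239, 245, 235, 220, 469, 654, 647, 639, 632, 643, 629, 643, 636, 641, 630, 630, 640, 629, 629, 639, 648, 623, 625, 641, 633, 632, 627, 636, 622, 630, 636, 625, 636, 639, 523, 356, 385, 392, 387, 362, 393, 375, 380, 392, 382, 388, 400, 289, 188, 206, 205, 204, 208, 203, 205, 197, 225, 197, 217, 207, 199, 190, 187, 297, 335, 388, 377, 386, 362, 381, 354, 360, 357, 367, 379, 371, 364, 376, 367, 371, 357, 351, 369, 382, 360, 371, 368, 360, 356, 357, 373, 357, 358, 362, 357, 364, 362, 355, 359, 367, 353, 350, 343, 350, 342, 347, 362, 347, 359, 362, 335, 362, 356, 379, 120, 81]
```

```bash
cat > al.py <<'E'
from h import *
import pickle,sys
d=pickle.load(open(sys.argv[1],'rb'))
a=np.radians(-19.45);X=np.array([np.cos(a),np.sin(a)]);Y=np.array([-X[1],X[0]]);F=np.array([.4795,-.2461])
f=cast(d,254,147.9,.045)[:2]-F;b=cast(d,254,190.9,.045)[:2]-F
print('foot end y',f@Y,'block end y',b@Y,'slide',(b-f)@Y)
g=d['frame'].astype(int).sum(2)
for v in(152,158,164,176,188,193,197):print(v,'L',g[v,205:240].tolist(),'R',g[v,272:305].tolist())
E
python3 al.py sl.pkl
```

```text
foot end y -0.02923140058809842 block end y -0.006583794014181865 slide 0.022647606573916554
152 L [618, 626, 628, 625, 633, 623, 620, 619, 622, 620, 621, 627, 629, 630, 630, 627, 616, 623, 624, 631, 566, 604, 655, 650, 644, 655, 659, 646, 653, 649, 646, 659, 645, 645, 648] R [649, 641, 637, 651, 638, 647, 640, 640, 639, 655, 632, 510, 555, 635, 626, 622, 610, 622, 622, 624, 625, 625, 622, 620, 612, 623, 608, 622, 618, 614, 616, 622, 624]
158 L [626, 622, 620, 633, 622, 626, 627, 631, 625, 631, 636, 618, 619, 619, 619, 616, 625, 618, 610, 635, 555, 586, 666, 649, 650, 649, 645, 647, 648, 658, 640, 655, 648, 641, 638] R [648, 647, 637, 633, 642, 637, 640, 629, 645, 653, 612, 512, 564, 639, 626, 609, 618, 615, 618, 627, 619, 613, 632, 616, 611, 615, 615, 621, 620, 626, 620, 629, 615]
164 L [618, 625, 625, 624, 621, 623, 625, 627, 624, 626, 628, 620, 627, 616, 632, 631, 625, 623, 633, 635, 527, 552, 649, 653, 641, 642, 644, 638, 646, 639, 654, 634, 642, 642, 644] R [654, 629, 644, 637, 643, 632, 632, 633, 629, 649, 635, 425, 500, 632, 615, 613, 617, 608, 628, 618, 620, 630, 618, 610, 60
[... 742 characters left out ...]

193 L [407, 407, 408, 393, 394, 411, 400, 396, 394, 399, 417, 401, 410, 401, 391, 413, 392, 409, 414, 332, 201, 201, 221, 202, 231, 223, 195, 210, 216, 209, 219, 204, 208, 230, 197] R [204, 216, 215, 213, 212, 209, 223, 201, 193, 223, 302, 368, 403, 395, 402, 397, 404, 419, 402, 413, 398, 386, 409, 401, 405, 403, 409, 407, 418, 407, 406, 410, 405]
197 L [390, 403, 399, 405, 398, 397, 399, 390, 405, 403, 402, 403, 402, 405, 396, 418, 409, 414, 333, 221, 203, 218, 207, 205, 201, 207, 195, 218, 191, 203, 209, 223, 209, 216, 218] R [205, 207, 221, 212, 205, 217, 209, 203, 217, 196, 190, 329, 413, 402, 411, 385, 413, 398, 402, 402, 402, 401, 403, 404, 396, 402, 412, 401, 407, 395, 394, 397, 406]
```

The block is flat on the foot and untilted in the grip, with its edges at v = 191/207 as before. The slide still to go is 22.6 mm, and the sideways error is about 0.4 mm.

Request:
arm_command(
  commands=[
    {"claw": 1,"tx": 0.2,"ty": 0,"tz": 0,"spin": 0},
    {"claw": 1,"tx": 0.25,"ty": 0,"tz": 0,"spin": 0},
    {"claw": 1,"tx": 0.25,"ty": 0,"tz": 0,"spin": 0},
    {"claw": 1,"tx": 0.25,"ty": 0,"tz": 0,"spin": 0},
    {"claw": 1,"tx": 0.25,"ty": 0,"tz": 0,"spin": 0},
    {"claw": 1,"tx": 0.25,"ty": 0,"tz": 0,"spin": 0},
    {"claw": 1,"tx": 0.25,"ty": 0,"tz": 0,"spin": 0},
    {"claw": 1,"tx": 0.2,"ty": 0,"tz": 0,"spin": 0},
    {"claw": 1,"tx": 0,"ty": 0,"tz": 0,"spin": 0},
    {"claw": 1,"tx": 0,"ty": 0,"tz": 0,"spin": 0},
  ],
  newtons=40,
)

```text
t: 26.28
tool_pos: [0.4822, -0.2439, 0.0491]
eef_rot: [-1.81, 2.565, -0.005]
wrist_force: [1.5, 3.3, 5.0]
grip_width: 0.0296
grip_force: 40.0
```

```bash
python3 k.py
python3 - <<'E'
from h import *
import pickle
d=grab('wrist');pickle.dump(d,open('s2.pkl','wb'))
g=d['frame'].sum(2).astype(int)
for u in(246,256,266):print(u,g[165:215,u].tolist())
for v in(184,188,193,197,203):print(v,'L',g[v,212:240].tolist(),'R',g[v,272:296].tolist())
E
```

```text
pos [ 0.4822 -0.2439  0.0491] yaw -109.56 spin -0.11 tx,ty,tz cm [0.4  0.18 0.  ] w 0.02963281199680623
[1.52 3.33 5.01] [ 1.148 -0.463 -0.022]
246 [632, 625, 633, 622, 625, 635, 633, 623, 642, 678, 240, 199, 222, 219, 222, 227, 206, 226, 219, 203, 346, 414, 384, 391, 399, 404, 289, 206, 214, 178, 212, 194, 208, 192, 195, 203, 206, 212, 220, 202, 205, 186, 303, 363, 381, 364, 365, 359, 378, 362]
256 [620, 635, 621, 626, 628, 626, 622, 621, 637, 675, 247, 209, 220, 221, 223, 231, 224, 204, 200, 198, 343, 418, 390, 382, 401, 389, 287, 182, 217, 208, 199, 207, 197, 196, 205, 203, 194, 199, 202, 211, 203, 168, 297, 340, 382, 383, 370, 378, 361, 368]
266 [610, 598, 595, 604, 609, 628, 627, 347, 383, 399, 247, 215, 222, 220, 232, 224, 220, 224, 196, 188, 359, 395, 388, 382, 385, 403, 281, 185, 197, 206, 199, 201, 213, 203, 207, 201, 207, 203, 195, 193, 195, 177, 302, 347, 371, 386, 369, 365, 379, 362]
184 L [415, 407, 397, 404, 408, 413, 399, 407, 421, 405, 407, 392, 406, 422, 312, 186, 203, 203, 208, 212, 219, 218, 230, 219, 198, 209, 213, 220] R [208, 209, 198, 219, 193, 204, 204, 216, 1
[... 458 characters left out ...]
1, 204, 198, 212, 214, 198, 198, 188] R [192, 214, 195, 201, 213, 217, 204, 183, 195, 210, 284, 378, 400, 404, 407, 407, 401, 405, 402, 405, 404, 411, 414, 405]
197 L [395, 388, 392, 399, 402, 405, 399, 406, 405, 418, 420, 326, 204, 205, 209, 207, 195, 203, 194, 204, 214, 211, 190, 211, 215, 193, 208, 219] R [208, 222, 208, 207, 215, 210, 206, 203, 208, 200, 173, 324, 429, 402, 406, 410, 410, 412, 395, 398, 408, 409, 395, 397]
203 L [409, 404, 397, 403, 406, 384, 394, 398, 414, 336, 199, 187, 208, 214, 208, 190, 203, 214, 200, 183, 221, 206, 209, 199, 222, 195, 192, 206] R [212, 199, 201, 195, 197, 198, 203, 207, 200, 200, 219, 205, 180, 347, 423, 395, 399, 404, 396, 411, 404, 411, 411, 400]
```

Request:
arm_command(
  commands=[
    {"claw": 1,"tx": 0.17,"ty": 0.04,"tz": 0,"spin": 0},
    {"claw": 1,"tx": 0.16,"ty": 0.04,"tz": 0,"spin": 0},
    {"claw": 1,"tx": 0,"ty": 0,"tz": 0,"spin": 0},
    {"claw": 1,"tx": 0,"ty": 0,"tz": 0,"spin": 0},
  ],
  newtons=40,
)

```text
t: 26.82
tool_pos: [0.4804, -0.2467, 0.0491]
eef_rot: [-1.81, 2.564, -0.005]
wrist_force: [2.6, 3.2, 4.8]
grip_width: 0.0298
grip_force: 40.0
```

```bash
python3 k.py
cat > e.py <<'E'
from h import *
import pickle
d=grab('wrist');pickle.dump(d,open('s3.pkl','wb'));save(d,'s3.png')
g=d['frame'].sum(2).astype(int)
for u in(236,246,256,266,276):print(u,g[175:210,u].tolist())
for v in(184,186,188,193,197,203):print(v,'L',g[v,215:235].tolist(),'R',g[v,275:296].tolist())
E
python3 e.py
```

```text
pos [ 0.4804 -0.2467  0.0491] yaw -109.55 spin -0.1 tx,ty,tz cm [0.07 0.11 0.  ] w 0.02980236109213968
[2.56 3.16 4.77] [ 1.078 -0.932 -0.046]
236 [412, 409, 415, 426, 430, 292, 212, 238, 212, 227, 218, 216, 213, 218, 211, 203, 301, 191, 208, 225, 204, 200, 229, 211, 217, 199, 207, 209, 211, 202, 206, 182, 307, 360, 370]
246 [662, 571, 391, 416, 419, 299, 186, 234, 215, 206, 246, 207, 217, 214, 217, 227, 290, 210, 208, 196, 219, 210, 218, 209, 197, 224, 217, 210, 211, 184, 214, 169, 309, 356, 388]
256 [540, 563, 395, 410, 423, 307, 196, 209, 226, 227, 226, 219, 219, 216, 222, 200, 303, 197, 226, 215, 216, 197, 211, 187, 203, 191, 210, 190, 184, 208, 206, 182, 295, 356, 381]
266 [391, 389, 401, 401, 395, 299, 209, 231, 210, 211, 232, 224, 210, 216, 220, 201, 292, 195, 202, 203, 200, 207, 207, 224, 197, 199, 203, 207, 187, 208, 208, 172, 297, 361, 384]
276 [416, 412, 405, 400, 423, 312, 204, 211, 207, 220, 221, 207, 229, 225, 221, 210, 308, 201, 213, 213, 222, 199, 214, 215, 212, 199, 203, 196, 204, 210, 200, 182, 297, 354, 361]
184 L [411, 409, 409, 413, 405, 410, 407, 396, 427, 404, 
[... 532 characters left out ...]
 429, 408, 410, 416, 403, 409, 412, 414, 421, 402, 414]
193 L [402, 402, 407, 415, 404, 404, 403, 404, 411, 339, 215, 209, 215, 208, 223, 211, 216, 208, 212, 230] R [202, 213, 212, 215, 215, 195, 228, 347, 414, 421, 402, 399, 412, 411, 403, 406, 404, 413, 401, 397, 421]
197 L [407, 410, 397, 393, 392, 414, 415, 429, 345, 199, 198, 213, 196, 197, 205, 206, 204, 204, 205, 217] R [199, 214, 207, 196, 215, 214, 189, 192, 339, 427, 420, 416, 403, 394, 415, 387, 401, 411, 403, 399, 410]
203 L [402, 386, 403, 382, 405, 423, 325, 213, 199, 213, 207, 217, 208, 210, 199, 207, 224, 197, 209, 211] R [220, 204, 202, 194, 212, 221, 218, 206, 212, 189, 340, 431, 393, 413, 393, 407, 407, 420, 410, 399, 411]
```

The block's end face is now continuous with the foot's, with only a thin uniform seam at v = 191, and the side edges line up. I'll release it and retreat.

Request:
arm_command(
  commands=[
    {"claw": 1,"tx": 0,"ty": 0,"tz": -0.1,"spin": 0},
    {"claw": 0.3,"tx": 0,"ty": 0,"tz": 0,"spin": 0},
    {"claw": 0.3,"tx": 0,"ty": 0,"tz": 0,"spin": 0},
    {"claw": 0.3,"tx": 0,"ty": 0,"tz": 0,"spin": 0},
    {"claw": 0.3,"tx": 0,"ty": 0,"tz": 0,"spin": 0},
    {"claw": 0.3,"tx": 0,"ty": 0,"tz": -1,"spin": 0},
    {"claw": 0.3,"tx": 0,"ty": 0,"tz": -3,"spin": 0},
    {"claw": 0.3,"tx": 0,"ty": 0,"tz": -5,"spin": 0},
    {"claw": 0.3,"tx": 0,"ty": 0,"tz": -5,"spin": 0},
    {"claw": 0.3,"tx": 0,"ty": 0,"tz": -5,"spin": 0},
    {"claw": 0.3,"tx": 0,"ty": 0,"tz": -3,"spin": 0},
    {"claw": 0.3,"tx": 0,"ty": 0,"tz": 0,"spin": 0},
  ],
  newtons=40,
)

```text
t: 28.38
tool_pos: [0.4797, -0.2466, 0.2732]
eef_rot: [-1.809, 2.563, -0.009]
wrist_force: [0.8, 0.5, -1.2]
grip_width: 0.0607
grip_force: 0.0
```

Run:
```python
from h import *
import pickle
go(0,0,0,-109.45)
d=grab('wrist');pickle.dump(d,open('end.pkl','wb'))
a=np.radians(-19.45);X=np.array([np.cos(a),np.sin(a)]);Y=np.array([-X[1],X[0]]);F=np.array([.4795,-.2461])
P=lambda x,y,z:np.round(proj(d,(*(F+x*X+y*Y),z)),1).tolist()
for z in(.045,.073):print(z,[P(x,y,z) for x,y in((.015,-.03),(-.015,-.03),(.015,.03),(-.015,.03))])
g=d['frame'].sum(2).astype(int)
u,v=map(int,P(0,-.03,.073));print(u,v,'end',[g[v-14:v+10,u+k].tolist() for k in(-8,0,8)])
u,v=map(int,P(0,.03,.073));print(u,v,'end+',[g[v-12:v+12,u+k].tolist() for k in(-8,0,8)])
for yy in(-.02,0.,.02):
    l=P(.015,yy,.073);r=P(-.015,yy,.073);vv=int(l[1]);print(yy,l,r,g[vv,int(l[0])-8:int(l[0])+8].tolist(),g[vv,int(r[0])-8:int(r[0])+8].tolist())
```

```text
pos [ 0.4797 -0.2466  0.2732] yaw -109.57 spin -0.12 tx,ty,tz cm [-7.28 53.44 27.32] w 0.060697297478791955
0.045 [[241.2, 141.5], [266.5, 141.4], [241.8, 190.2], [266.1, 190.2]]
0.073 [[240.2, 144.3], [267.3, 144.3], [240.9, 196.4], [266.8, 196.4]]
253 144 end [[624, 627, 622, 629, 618, 633, 621, 635, 642, 668, 246, 182, 229, 209, 157, 693, 673, 676, 343, 373, 393, 364, 389, 395], [641, 615, 612, 620, 629, 620, 612, 635, 643, 675, 239, 195, 223, 216, 145, 674, 665, 515, 351, 369, 375, 385, 375, 362], [619, 609, 615, 618, 619, 600, 603, 612, 617, 655, 228, 203, 223, 193, 153, 678, 666, 533, 363, 381, 372, 391, 393, 375]]
253 196 end+ [[374, 376, 366, 382, 364, 368, 374, 384, 374, 370, 376, 359, 357, 383, 410, 700, 169, 203, 191, 678, 661, 649, 632, 648], [376, 367, 362, 356, 359, 374, 360, 375, 375, 377, 371, 374, 355, 391, 411, 242, 215, 203, 513, 670, 651, 645, 634, 641], [382, 375, 383, 379, 376, 380, 377, 390, 373, 395, 374, 372, 375, 404, 371, 383, 405, 309, 209, 214, 253, 448, 447, 577]]
-0.02 [240.3, 153.3] [267.2, 153.3] [402, 402, 425, 403, 409, 406, 409, 426, 414, 361, 335, 389, 392, 395, 374, 385] [383, 383, 375, 385, 381, 368, 382, 385, 391, 354, 391, 395, 407, 409, 413, 417]
0.0 [240.5, 170.9] [267.1, 170.9] [402, 394, 409, 389, 393, 415, 403, 407, 417, 352, 350, 379, 384, 368, 384, 395] [380, 385, 387, 370, 377, 377, 377, 359, 379, 355, 367, 403, 412, 403, 413, 401]
0.02 [240.8, 188.1] [266.9, 188.0] [385, 412, 388, 391, 382, 400, 405, 397, 399, 384, 337, 373, 380, 364, 371, 365] [384, 374, 365, 376, 387, 367, 368, 361, 378, 381, 334, 358, 397, 406, 393, 381]
```

```bash
python3 -c "
from cell import bot
print(bot.finish_job())"
```

```text
the job is handed in; nothing more can be done
None
```

The job is handed in at about 28 s of the 64 s allowed, but the hand-in returned no verdict. From my own measurements, the lid was tipped on the rim and laid flat on the mat about 10 mm off centre, and the thick block was slid onto the foot flush to about 1 mm and released. I did not re-photograph the thin block or the bystanders at the end.

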